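Isolate the wheel and press the trunking covers home with the teak rib

TASK

Turn the red isolator handle on the wheel's control box fully clockwise to off; only then take the teak rib from its rack and, keeping its lower edge down on the cable trunking with steady, moderate pressure, sweep it from one end to the other in one unbroken stroke without lifting it, so that all four orange covers are pressed flush with the trunking's rims. Use only the rib on the trunking, not the fingers, then stand the rib back in its rack and let go. Leave the toggle switch, mug, green tub and pin tool alone.

Things in the scene. Friction and masses are not known exactly. Their poses are not given: they have to be found in the camera images.
- trunk: Fixed grey cable trunking, 260 mm long (own y), 47 mm wide (x). Origin: centre of underside. Its side rims (5 mm thick, 21 mm either side of the middle) and solid end caps (y from 96 to 130 mm at each end) are level, 30 mm above the bench. Four covers between, at y = -72, -24, 24, 72 mm. The rib laid across (long side along x) rides on both rims. Either direction of sweep works.
- cover0 (a joint): Orange snap-in cover at y = -72 mm of the trunking, 34 (x) by 47 mm (y): a 23 mm flat with a 27 degree ramp at each end. Value: how far pressed down, m. At 0 its top is 5 mm proud of the rims, at 0.005 flush (counts from 0.004), stop at 0.0065; starts at 0 to 0.001. About 4 N moves it (slightly more when fast); it stays where pushed.
- cover1 (a joint): Orange snap-in cover at y = -24 mm of the trunking, 34 (x) by 47 mm (y): a 23 mm flat with a 27 degree ramp at each end. Value: how far pressed down, m. At 0 its top is 5 mm proud of the rims, at 0.005 flush (counts from 0.004), stop at 0.0065; starts at 0 to 0.001. About 4 N moves it (slightly more when fast); it stays where pushed.
- cover2 (a joint): Orange snap-in cover at y = 24 mm of the trunking, 34 (x) by 47 mm (y): a 23 mm flat with a 27 degree ramp at each end. Value: how far pressed down, m. At 0 its top is 5 mm proud of the rims, at 0.005 flush (counts from 0.004), stop at 0.0065; starts at 0 to 0.001. About 4 N moves it (slightly more when fast); it stays where pushed.
- cover3 (a joint): Orange snap-in cover at y = 72 mm of the trunking, 34 (x) by 47 mm (y): a 23 mm flat with a 27 degree ramp at each end. Value: how far pressed down, m. At 0 its top is 5 mm proud of the rims, at 0.005 flush (counts from 0.004), stop at 0.0065; starts at 0 to 0.001. About 4 N moves it (slightly more when fast); it stays where pushed.
- box: Fixed grey control box of the wheel, 90 mm (x) by 150 mm (y), 55 mm high. Origin: centre of its underside. On its top are the isolator (axis at x = 0, y = -35 mm) on a yellow plate, and a black toggle switch (x = 0, y = 50 mm).
- isolator (a joint): Rotary isolator handle, vertical axis. 0 = on (handle along the box's x), 1.4 rad = off, at its end stop; the value grows as it is turned clockwise seen from above. Starts between 0 and 0.12. Stiff (0.12 N m), stays where it is left. Off counts from 1.25.
- isolator_grip (a point): Centre of the red isolator handle's bar, on its axis, 77 mm above the bench. The bar is 46 mm long along the point's x, 14 mm thick along its y, and 30 mm high, from 62 to 92 mm above the bench; a 48 mm wide black disc lies below it. The point turns with the handle.
- toggle (a joint): Black toggle switch on the control box, a stub 25 mm long; 0 = as found (leaning to the box's -x), 0.7 = thrown. To be left alone.
- rack: Fixed pale wooden rib rack, 120 mm (x) by 45 mm (y), with two upright walls 8 mm thick along x, their tops 28 mm above the bench, leaving an open-topped slot 17 mm wide along the rack's x, its floor 6 mm above the bench; the ends are open. Origin: centre of its underside.
- rib: The teak rib, loose, as a whole: dark wooden plate 90 mm long (its x), 10 mm thick (its y), 70 mm tall (its z), about 45 g. Origin: centre of its straight lower edge. See rib_center.
- rib_center (a point): Centre of the teak rib, 35 mm above its lower edge. x along its 90 mm length, y through its 10 mm thickness, z up to its top (the top 15 mm is 70 mm long). It starts upright on its lower edge in the rack's slot, its top 76 mm above the bench and 48 mm above the rack's walls, so it can be pinched across its thickness from above.
- mug: Speckled stoneware mug, loose, 80 mm wide, 92 mm tall, handle on its +y out to 67 mm. Origin: centre of its underside. Leave alone.
- tub: Green plastic tub with twist cap, loose, 82 mm wide, 96 mm tall. Origin: centre of its underside. Leave alone.
- pin: Steel pin tool lying on the bench, loose, 12 mm high, from x = -70 mm (handle end) to 71 mm (needle point). Origin: on its underside. Leave alone.

How it is judged:
On the way, in this order (a step that is already met when the one before it is completed fails the run):
1. the isolator is turned off (value of joint isolator above 1.25 rad), for 0.2 s.
2. the sweep begins at one end: the cover at that end is flush under the rib, the other three are not yet (value of joint any of cover0, cover3 above 0.004 m and value of joint each of cover1, cover2 below 0.004 m and value of joint any of cover0, cover3 below 0.004 m and contact force between rib and trunk above 1 N), for 0.05 s.
3. all four covers are pressed flush by the rib (value of joint each of cover0, cover1, cover2, cover3 above 0.004 m), for 0.1 s.
At the end, for the whole second after the job is handed in: The isolator is off (1.25 rad or more), all four covers are pressed to within 1 mm of flush (joint above 0.004 m), and the rib stands at rest in its rack's slot, its lower edge on the slot's floor, within 30 mm of the rack's middle along the slot and leaning less than 0.4 rad (all of step 3 and value of joint isolator above 1.25 rad and x of rib_center in the frame of rack between -0.03 and 0.03 m and y of rib_center in the frame of rack between -0.01 and 0.01 m and z of rib_center in the frame of rack between 0.034 and 0.047 m and angle between rib_center's own z axis and vertical below 0.4 rad and linear speed of rib below 0.02 m/s); the robot touches nothing.
It fails at once if a cover is pressed or the rib is taken out while the isolator is not off ((value of joint any of cover0, cover1, cover2, cover3 above 0.0025 m or distance of rib_center from where it was at the start of the episode above 0.03 m) and value of joint isolator below 1.2 rad).
It fails at once if the rib is lifted more than 9 mm off the rims between the first cover going home and the last (value of joint any of cover0, cover1, cover2, cover3 above 0.004 m and not (value of joint each of cover0, cover1, cover2, cover3 above 0.004 m) and z of rib_center in the frame of trunk above 0.074 m).
It fails at once if the robot touches the trunking or its covers other than with the rib (contact force between any of the fingers, the arm and trunk above 1 N).
It fails at once if the rib is pressed on the trunking with more than 40 N (contact force between rib and trunk above 40 N).
It fails at once if the toggle is thrown, or the mug, tub or pin tool is moved more than 20 mm or tipped (value of joint toggle above 0.2 rad or distance of any of mug, tub, pin from where it was at the start of the episode above 0.02 m or angle between any of mug, tub's own z axis and vertical above 0.25 rad).
It also fails if it takes over 72 s, if anything falls off the work surface, if the arm or the gripper's body presses on something with over 40 N, if the wrist force passes 120 N, or if a joint passes its speed limit or range.

ROBOT

A 6-joint arm with a two-finger parallel gripper is mounted at the origin on the work surface. World frame = base frame: x ahead of the robot, y to its left, z up, the work surface at z = 0. Lengths are in m, angles in rad, forces in N, time in s.
With the tool pointing down it reaches from about 0.375 to 0.9 m from the base axis. Payload 3.1 kg.
Tool frame: the origin (TCP) lies between the finger pads; the fingertips stand 22 mm ahead of it and the grasp point (between the pads) lies 3 mm ahead of it; z points along the fingers, y is the line along which they close (so a half turn about z gives the same grasp; the last joint's range is limited). The gripper opens to 87 mm and grips with 3 to 60 N. Pads are 19 mm wide; open, the fingers measure 117 mm over their backs; the gripper's body (75 mm by 190 mm) begins 51 mm behind the grasp point.
Start: joints at [-1.429, 0.527, 1.433, -0, 1.181, -0.178], TCP at [0.197, -0.593, 0.208] pointing down, gripper open.
Joint ranges: [-3.08, 3.08], [-0.75, 2.2], [0.22, 2.44], [-1.43, 4.57], [0, 2.65], [-2.85, 2.85]. Speed limits (rad/s): [2.79, 2.79, 3.14, 3.14, 3.14, 3.14].

INTERFACE

Orientations are given as a unit quaternion [x, y, z, w].
In Python, from rig import get_obs, camera, get_calibration, hand_in, cut_out gives the robot as it stands.
- The arm moves only by the shell command python3 -m inch 'ROWS' [OPENING] [FORCE]. ROWS is JSON, one flat list of numbers, 6 for each row, row after row: the shift along the tool's x, y, z scaled (see below), then the turn, a rotation vector about the tool's x, y, z scaled (see below). A call has 1 to 20 rows; each row is the pose to reach, as a shift and turn from the pose commanded when the call began, along the tool's axes at that moment; what a row does not reach only later rows make up. The controller multiplies each number of a shift by 0.08 m and each number of a turn by 90 degrees. A row lasts 1/12 s, in which the tool goes at most 41.7 mm and 7.16 degrees, less where a joint would pass 70% of its speed; a pose out of reach is approached as far as the arm can. A call with a number of a shift or a turn outside -1 to 1 is refused whole. A call with a gripper value outside its range is refused whole. OPENING is the finger opening in mm, from 0 to 87, set as the call begins (- or left out, the last holds). The fingers move at their own pace and stop on an object; FORCE is the grip in N (left out, the last holds). Time passes only in rows, so rows that repeat a pose let the fingers close. It gives the time, the measured TCP pose, the force, the opening and the grip force at its end, in the units of the state.
- get_obs(): the state, without advancing time (a new reading comes with each control period).
- camera(name): name is "scene" or "top" or "wrist"; returns the picture (384x512x3 uint8, red, green, blue); there is no depth.
- get_calibration(name): a dict with "vertical_fov" (degrees; the focal length in pixels is half the picture's height over the tangent of half this angle, whatever the lens; pixels are square), "cx", "cy" (the principal point, pixels), "T" (4x4, takes a point from camera to world coordinates). Camera axes: x right, y down, z forward; pixel columns grow to the right and rows downward; lengths in m; the calibration is good to about 2 mm. A picture is of the moment at which its call begins: read the wrist's pose just before it. get_calibration takes no time and is no camera call; for the wrist camera it gives the pose at the moment of the call.
- hand_in(): hands the job in; it is judged then, once.
Trained networks look in the newest picture that a camera, given by its name, has taken for a name from the list of things; names that differ only in an ending like _2 or _b are one class to them, and where a whole thing is asked for, a point or a joint stands for the part that bears it (a point fixed in the world has none). Each returns a list of dicts, best first, with "conf" (0 to 1); they miss things now and then, are a little off and sometimes report something else, mostly with a low value. They report only what shows in the picture. A call takes as long as a camera call.
- cut_out(camera, thing): "region" (384x512 bool, what is visible of it) and "bbox" ([left, top, right, bottom] in pixels, round what is visible of it).
The state is a dict: "time": time; "q": joint angles; "joint_velocities": joint speeds; "joint_torque": joint torques, N m; "position": TCP position; "tool_rot": TCP orientation; "ft_force": force on the tool from outside, world axes, zero at the start; "moment": the same for the moment, N m; "grip_width": finger opening in m; "grip_force": force on a finger pad.
Only numpy, scipy, OpenCV 4.12 (cv2) and the standard library are available. Lean on these libraries where they do the work, as an engineer would, in place of code of your own. Each camera call takes 0.05 s, during which the arm holds its last target. There are 200 camera calls.

## Working session

There is one attempt and no reset: what is moved stays moved. The work goes in short steps, Python scripts to look and compute and a shell command to move; the robot and the scene stay as the last step left them, time stands still between calls to the robot, and variables do not carry over. Pictures are saved under pics/ and viewed, at most 10 in all, crops included, and the job is handed in when it is done.

```bash
mkdir -p pics
cat > h.py <<'E'
import numpy as np, cv2, json
from rig import *
from scipy.spatial.transform import Rotation as R
def ray(cal,uv,z):
    f=192/np.tan(np.radians(cal["vertical_fov"])/2);T=np.array(cal["T"])
    uv=np.atleast_2d(uv).astype(float)
    d=np.c_[(uv[:,0]-cal["cx"])/f,(uv[:,1]-cal["cy"])/f,np.ones(len(uv))]@T[:3,:3].T
    o=T[:3,3]; return o+d*((z-o[2])/d[:,2])[:,None]
def save(im,n): cv2.imwrite(f"pics/{n}.png",cv2.cvtColor(im,cv2.COLOR_RGB2BGR))
E
python3 - <<'E'
from h import *
o=get_obs();print({k:np.round(v,3).tolist() for k,v in o.items()})
H=dict(trunk=.03,box=.055,isolator_grip=.092,toggle=.07,rack=.028,rib=.076,mug=.092,tub=.096,pin=.01,cover0=.034)
for c in("top","scene"):
    im=camera(c);save(im,c);cal=get_calibration(c)
    print(c,cal["vertical_fov"],cal["cx"],cal["cy"],np.round(np.array(cal["T"]),3).tolist())
    for n,z in H.items():
        for r in cut_out(c,n)[:4 if n=="cover0" else 1]:
            m=r["region"].astype(np.uint8);ys,xs=np.nonzero(m)
            rc=cv2.minAreaRect(np.c_[xs,ys].astype(np.float32));b=cv2.boxPoints(rc)
            w=ray(cal,b,z)[:,:2];print(n,round(r["conf"],2),r["bbox"],"ctr",w.mean(0).round(4),"corners",(w*1000).round().astype(int).tolist())
E
```

```text
{'time': 0.0, 'q': [-1.429, 0.528, 1.434, -0.0, 1.181, -0.178], 'joint_velocities': [-0.001, -0.0, -0.001, 0.002, 0.0, -0.001], 'joint_torque': [-0.001, -44.005, -17.66, 0.063, 0.058, -0.0], 'position': [0.197, -0.592, 0.207], 'tool_rot': [0.987, 0.16, 0.0, -0.001], 'ft_force': [-0.063, -0.556, 0.028], 'moment': [-0.062, -0.022, 0.036], 'grip_force': 0.0, 'grip_width': 0.087}
top 50.663289193634654 253.10323024912347 193.9406322213267 [[-0.005, -0.993, 0.117, 0.388], [-1.0, 0.005, 0.006, -0.006], [-0.007, -0.117, -0.993, 1.119], [0.0, 0.0, 0.0, 1.0]]
trunk 0.68 [195.2, 150.9, 287.3, 172.0] ctr [0.6064 0.035 ] corners [[583, 165], [635, 165], [629, -96], [578, -94]]
box 0.72 [142.2, 207.3, 205.6, 249.0] ctr [0.4233 0.211 ] corners [[387, 296], [487, 282], [460, 125], [360, 141]]
isolator_grip 0.49 [177.8, 219.4, 194.6, 239.6] ctr [0.4222 0.1733] corners [[444, 196], [444, 151], [401, 150], [401, 196]]
toggle 0.68 [207.8, 152.3, 222.5, 166.0] ctr [0.6024 0.1034] corners [[619, 125], [618, 82], [586, 82], [586, 124]]
rack 0.81 [316.1, 202.4, 345.2, 250.2] ctr [ 0.4307 -0.2003] corners [
[... 2003 characters left out ...]
tub 0.64 [358.8, 134.0, 398.1, 180.6] ctr [0.6724 0.2769] corners [[678, 181], [594, 345], [672, 373], [746, 209]]
pin 0.81 [158.2, 291.4, 196.7, 316.5] ctr [ 0.6199 -0.3026] corners [[577, -325], [568, -311], [664, -280], [671, -294]]
cover0 0.81 [272.6, 203.6, 293.1, 223.6] ctr [0.6099 0.0074] corners [[594, -15], [586, 35], [626, 29], [633, -20]]
cover0 0.7 [284.7, 196.1, 304.4, 214.8] ctr [0.6106 0.0538] corners [[594, 32], [586, 83], [628, 75], [634, 26]]
cover0 0.69 [254.0, 218.0, 277.5, 231.2] ctr [ 0.6086 -0.0398] corners [[590, -61], [582, -13], [628, -19], [634, -66]]
cover0 0.56 [299.9, 185.6, 317.0, 203.5] ctr [0.6108 0.1033] corners [[593, 85], [593, 135], [629, 121], [628, 72]]
```

Run:
```python
import cv2
i=cv2.imread("pics/top.png")
cv2.imwrite("pics/topc.png",cv2.resize(i[130:265,130:390],None,fx=3,fy=3,interpolation=cv2.INTER_CUBIC))
i=cv2.imread("pics/scene.png")
cv2.imwrite("pics/scenec.png",cv2.resize(i[110:330,140:410],None,fx=2.7,fy=2.7,interpolation=cv2.INTER_CUBIC))
```

```text
(no output)
```

View pics/topc.png

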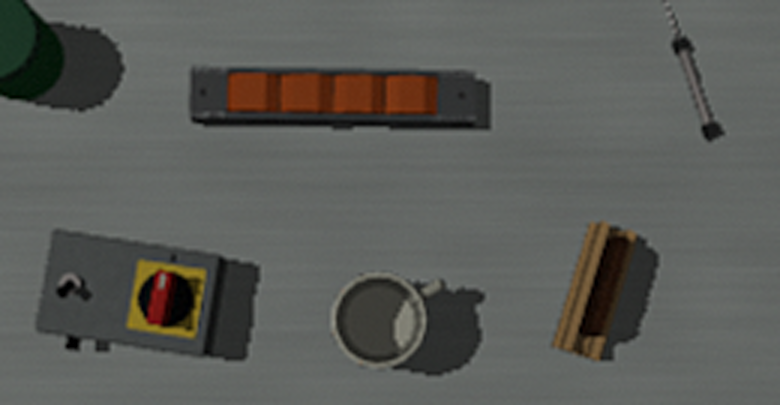

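View pics/scenec.png

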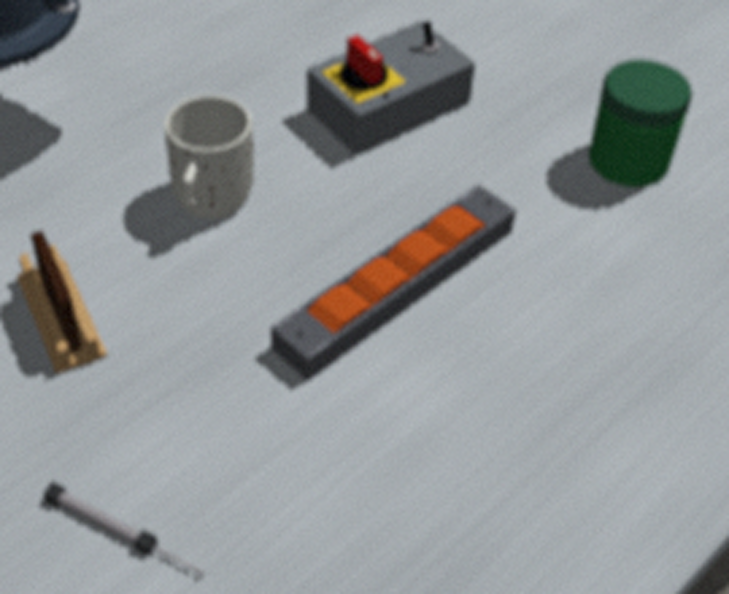

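```bash
cat >> h.py <<'E'
def to(p,yaw=None):
    "print shift (units) in tool axes to world p, and turn about tool axes to pointing down at yaw deg"
    o=get_obs();r=R.from_quat(o["tool_rot"]);s=r.inv().apply(np.array(p)-o["position"])/.08
    t=np.zeros(3)
    if yaw is not None:
        a=np.radians(yaw)/2;t=(r.inv()*R.from_quat([np.cos(a),np.sin(a),0,0])).as_rotvec()/(np.pi/2)
    x=r.as_matrix()[:,0];print("pos",np.round(o["position"],4),"yaw",np.degrees(np.arctan2(x[1],x[0])).round(1),"shift",s.round(3),"turn",t.round(3),"F",np.round(o["ft_force"],1),"t",round(o["time"],2))
E
for i in 1 2 3 4; do python3 -m inch '[1,-0.75,0,0,0,0, 1,-0.75,0,0,0,0, 1,-0.75,0,0,0,0]'; done
for i in 1 2 3 4 5 6; do python3 -m inch '[0.28,-0.87,0,0,0,0, 0.28,-0.87,0,0,0,0, 0.28,-0.87,0,0,0,0]'; done
for i in 1 2; do python3 -m inch '[0,0,0,0,0,-0.84, 0,0,0,0,0,-0.84, 0,0,0,0,0,-0.84, 0,0,0,0,0,-0.84, 0,0,0,0,0,-0.84, 0,0,0,0,0,-0.84, 0,0,0,0,0,-0.84, 0,0,0,0,0,-0.84, 0,0,0,0,0,-0.84, 0,0,0,0,0,-0.84, 0,0,0,0,0,-0.84, 0,0,0,0,0,-0.84]'; done
python3 - <<'E'
from h import *
to([.422,.173,.208],170)
im=camera("wrist");save(im,"w1");cal=get_calibration("wrist");print(np.round(cal["T"],3).tolist())
for n,z in dict(isolator_grip=.092,box=.055).items():
  for r in cut_out("wrist",n)[:2]:
    ys,xs=np.nonzero(r["region"]);b=cv2.boxPoints(cv2.minAreaRect(np.c_[xs,ys].astype(np.float32)))
    w=ray(cal,b,z)[:,:2];print(n,r["conf"],r["bbox"],w.mean(0).round(4),(w*1000).round().tolist())
E
```

```text
time: 1.35
position: [0.2558, -0.506, 0.2076]
tool_rot: [0.987, 0.16, 0.001, -0.003]
ft_force: [-0.5, -0.2, -0.9]
grip_width: 0.0873
grip_force: 0.0
time: 1.6
position: [0.3127, -0.4239, 0.2079]
tool_rot: [0.987, 0.161, 0.0, -0.002]
ft_force: [-0.1, -0.2, 0.0]
grip_width: 0.087
grip_force: 0.0
time: 1.85
position: [0.3696, -0.3422, 0.2081]
tool_rot: [0.987, 0.161, 0.0, -0.001]
ft_force: [-0.1, 0.1, 0.1]
grip_width: 0.0867
grip_force: 0.0
time: 2.1
position: [0.4267, -0.2606, 0.2083]
tool_rot: [0.987, 0.161, 0.0, -0.001]
ft_force: [-0.3, 0.0, 0.3]
grip_width: 0.087
grip_force: 0.0
time: 2.35
position: [0.4225, -0.1851, 0.2077]
tool_rot: [0.987, 0.162, -0.001, -0.003]
ft_force: [-0.6, 0.1, -0.5]
grip_width: 0.0869
grip_force: 0.0
time: 2.6
position: [0.4217, -0.1134, 0.2079]
tool_rot: [0.987, 0.162, -0.001, -0.002]
ft_force: [-0.8, 0.7, -0.1]
grip_width: 0.0871
grip_force: 0.0
time: 2.85
position: [0.4217, -0.0414, 0.208]
tool_rot: [0.987, 0.162, -0.001, -0.001]
ft_force: [0.4, 0.7, -0.0]
grip_width: 0.0872
grip_force: 0.0
time: 3.1
position: [0.4218, 0.031, 0.2082]
tool_rot: [0.987, 0
[... 448 characters left out ...]
-0.0, 0.001]
ft_force: [-0.1, -0.4, 0.1]
grip_width: 0.0869
grip_force: 0.0
time: 5.6
position: [0.4217, 0.1731, 0.2081]
tool_rot: [0.091, 0.996, -0.0, 0.0]
ft_force: [0.3, -0.8, -0.9]
grip_width: 0.087
grip_force: 0.0
pos [0.4217 0.1731 0.2081] yaw 169.5 shift [-0.004 -0.001  0.002] turn [-0.     0.    -0.005] F [ 0.3 -0.8 -0.9] t 5.6
[[0.183, 0.943, 0.277, 0.347], [0.983, -0.176, -0.051, 0.187], [0.001, 0.282, -0.96, 0.386], [0.0, 0.0, 0.0, 1.0]]
isolator_grip 0.85 [242.2, 159.2, 283.7, 204.0] [0.4162 0.1813] [[410.0, 151.0], [386.0, 186.0], [422.0, 211.0], [448.0, 176.0]]
box 0.97 [226.7, 126.9, 353.2, 216.2] [0.421  0.2172] [[358.0, 151.0], [380.0, 295.0], [484.0, 290.0], [461.0, 132.0]]
```

View pics/w1.png

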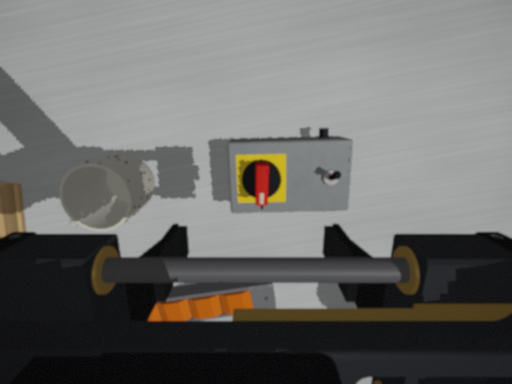

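```bash
cat > g.py <<'E'
from h import *
im=cv2.cvtColor(cv2.imread("pics/w1.png"),cv2.COLOR_BGR2RGB);cal=get_calibration("wrist")
a=im.astype(int);r,g,b=a[...,0],a[...,1],a[...,2]
ye=(r>150)&(g>150)&(b<90);ye[:140]=0;ye[215:]=0
ys,xs=np.nonzero(ye);q=cv2.approxPolyDP(cv2.convexHull(np.c_[xs,ys].astype(np.int32)),4,True)[:,0]
w=ray(cal,q,.056);print(q.tolist(),(w[:,:2]*1000).round(1).tolist(),w.mean(0))
rd=(r>130)&(g<70)&(b<70);rd[215:]=0;rd[:,:230]=0;rd[:,300:]=0
ys,xs=np.nonzero(rd);rc=cv2.minAreaRect(np.c_[xs,ys].astype(np.float32));print(rc)
for v in range(160,208,4):
    x=np.nonzero(rd[v])[0]
    if len(x):print(v,x.min(),x.max(),(ray(cal,[[x.mean(),v]],.092)[0,:2]*1000).round(1))
cv2.imwrite("pics/w1c.png",cv2.resize(cv2.imread("pics/w1.png")[120:230,210:370],None,fx=4,fy=4,interpolation=cv2.INTER_CUBIC))
E
python3 g.py
```

```text
[[284, 201], [239, 202], [236, 155], [284, 154]] [[455.8, 204.0], [446.7, 148.1], [388.1, 156.3], [397.4, 213.1]] [0.42200045 0.180401   0.056     ]
((262.0, 185.0), (40.0, 12.0), 90.0)
168 257 268 [402.6 185.1]
172 256 268 [406.8 183.8]
176 256 268 [411.2 183. ]
180 256 268 [415.6 182.2]
184 256 267 [419.9 180.9]
188 256 267 [424.4 180.1]
192 256 267 [428.9 179.3]
196 256 267 [433.5 178.4]
200 257 266 [438.1 177.6]
204 257 266 [442.8 177.3]
```

View pics/w1c.png

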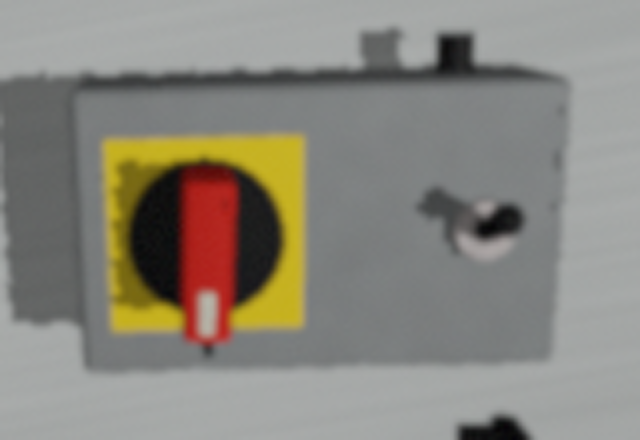

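```bash
python3 -m inch '[-0.09,0.08,0,0,0,0.005, -0.09,0.08,0,0,0,0.005]' 50
python3 - <<'E'
from h import *
to([.422,.180,.090],169)
E
```

```text
time: 5.92
position: [0.4315, 0.1797, 0.2084]
tool_rot: [0.096, 0.995, 0.0, 0.002]
ft_force: [1.0, 0.4, 0.2]
grip_width: 0.0802
grip_force: 0.0
pos [0.4315 0.1797 0.2084] yaw 169.0 shift [ 0.122 -0.021  1.479] turn [0.001 0.002 0.   ] F [1.  0.4 0.2] t 5.92
```

```bash
python3 -m inch '[0.12,-0.02,0.3,0,0,0, 0.12,-0.02,0.6,0,0,0, 0.12,-0.02,0.8,0,0,0, 0.12,-0.02,0.8,0,0,0]' 50
python3 -m inch '[0,0,0.25,0,0,0, 0,0,0.5,0,0,0, 0,0,0.68,0,0,0, 0,0,0.68,0,0,0]'
python3 -m inch '[0,0,0,0,0,0, 0,0,0,0,0,0, 0,0,0,0,0,0, 0,0,0,0,0,0, 0,0,0,0,0,0, 0,0,0,0,0,0]' 8 35
python3 - <<'E'
from h import *
to([.422,.180,.090],169)
E
```

```text
time: 6.25
position: [0.4175, 0.1792, 0.1416]
tool_rot: [0.095, 0.995, -0.001, -0.003]
ft_force: [-0.4, 0.2, 0.7]
grip_width: 0.0554
grip_force: 0.0
time: 6.58
position: [0.4188, 0.1794, 0.0883]
tool_rot: [0.095, 0.995, -0.0, -0.002]
ft_force: [0.3, -0.4, 0.2]
grip_width: 0.0501
grip_force: 0.0
time: 7.08
position: [0.4198, 0.1795, 0.0902]
tool_rot: [0.095, 0.996, 0.0, 0.001]
ft_force: [-0.6, -0.0, 0.2]
grip_width: 0.0177
grip_force: 0.0
pos [0.4198 0.1795 0.0902] yaw 169.1 shift [-0.026  0.011  0.003] turn [0.    0.001 0.001] F [-0.6 -0.   0.2] t 7.08
```

```bash
python3 -m inch '[-0.025,0,0,0,0,0, -0.025,0,0,0,0,0, -0.025,0,0,0,0,0, -0.025,0,0,0,0,0]'
python3 -m inch '[0,0,0,0,0,0.06, 0,0,0,0,0,0.12, 0,0,0,0,0,0.18, 0,0,0,0,0,0.24, 0,0,0,0,0,0.3, 0,0,0,0,0,0.36, 0,0,0,0,0,0.42, 0,0,0,0,0,0.48, 0,0,0,0,0,0.48]'
python3 -m inch '[0,0,0,0,0,0.06, 0,0,0,0,0,0.12, 0,0,0,0,0,0.18, 0,0,0,0,0,0.24, 0,0,0,0,0,0.3, 0,0,0,0,0,0.36, 0,0,0,0,0,0.38, 0,0,0,0,0,0.38, 0,0,0,0,0,0.38]'
python3 - <<'E'
from h import *
to([.422,.180,.090],91);print(get_obs()["moment"])
E
```

```text
time: 7.42
position: [0.4215, 0.1791, 0.0896]
tool_rot: [0.095, 0.995, 0.0, -0.0]
ft_force: [-0.1, -0.4, -0.6]
grip_width: 0.0086
grip_force: 0.0
time: 8.17
position: [0.4214, 0.1791, 0.0896]
tool_rot: [0.455, 0.89, -0.0, -0.0]
ft_force: [-0.6, 0.2, 0.6]
grip_width: 0.0078
grip_force: 0.0
time: 8.92
position: [0.4213, 0.1791, 0.0896]
tool_rot: [0.695, 0.719, -0.0, -0.0]
ft_force: [0.6, 0.1, -1.1]
grip_width: 0.0079
grip_force: 0.0
pos [0.4213 0.1791 0.0896] yaw 91.9 shift [ 0.011  0.009 -0.005] turn [-0.    0.    0.01] F [ 0.6  0.1 -1.1] t 8.92
[-0.05612477 -0.09182741 -0.03087519]
```

Run:
```python
from h import *
im=camera("scene");im2=camera("top")
a=cv2.resize(im[60:210,210:360],None,fx=2.6,fy=2.6,interpolation=cv2.INTER_CUBIC);b=cv2.resize(im2[160:310,110:260],None,fx=2.6,fy=2.6,interpolation=cv2.INTER_CUBIC)
save(np.hstack([a,b]),"s2")
```

```text
(no output)
```

View pics/s2.png

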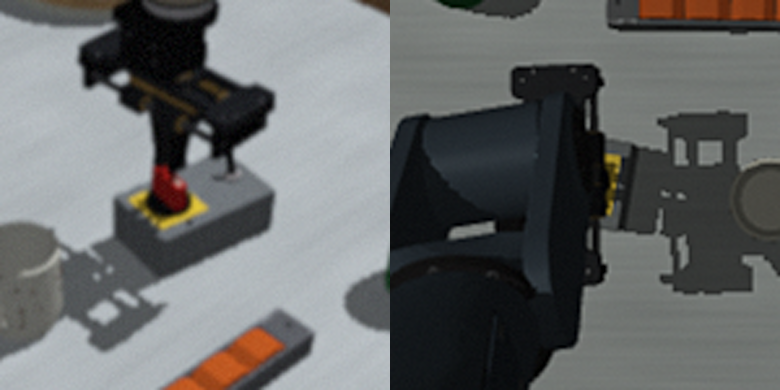

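```bash
cat >> h.py <<'E'
def proj(cal,p):
    f=192/np.tan(np.radians(cal["vertical_fov"])/2);T=np.array(cal["T"])
    c=(np.atleast_2d(p)-T[:3,3])@T[:3,:3];return np.c_[c[:,0]/c[:,2]*f+cal["cx"],c[:,1]/c[:,2]*f+cal["cy"]]
def col(im,k):
    a=im.astype(int);r,g,b=a[...,0],a[...,1],a[...,2]
    m={"y":(r>1.7*b)&(g>1.5*b)&(r>110),"r":(r>2.2*g)&(r>2.2*b)&(r>60)&(abs(g-b)<25)}[k]
    return m
E
python3 - <<'E'
from h import *
s=get_calibration("scene");t=get_calibration("top");w=get_calibration("wrist")
print("tip in scene",proj(s,[.4213,.1791,.0676]).round(1),"top",proj(t,[.4213,.1791,.0676]).round(1))
for n,c,x0,x1,y0,y1 in(("scene",s,240,330,110,175),("top",t,170,205,212,250)):
    im=cv2.cvtColor(cv2.imread(f"pics/{n}.png"),cv2.COLOR_BGR2RGB)
    for k,z in(("y",.056),("r",.09)):
        m=np.zeros(im.shape[:2],bool);m[y0:y1,x0:x1]=col(im,k)[y0:y1,x0:x1];ys,xs=np.nonzero(m)
        h=cv2.boxPoints(cv2.minAreaRect(np.c_[xs,ys].astype(np.float32)))
        print(n,k,len(xs),h.mean(0),h.tolist(),ray(c,h.mean(0),z))
    print("plate est",proj(c,[.422,.1804,.056]))
E
```

```text
tip in scene [[274.5 134.3]] top [[184.4 229.1]]
scene y 120 [274.34305 140.82462] [[259.4245910644531, 146.35691833496094], [260.1291809082031, 133.67384338378906], [289.2615051269531, 135.2923126220703], [288.5569152832031, 147.9753875732422]] [[0.4306449  0.16983191 0.056     ]]
scene r 122 [274.75003 131.75002] [[265.5000305175781, 128.50001525878906], [271.5000305175781, 122.50001525878906], [284.0000305175781, 135.00001525878906], [278.0000305175781, 141.00001525878906]] [[0.43376141 0.16621457 0.09      ]]
plate est [[274.79895268 137.67830313]]
top y 179 [184.93352 229.18207] [[171.88438415527344, 238.75143432617188], [175.36415100097656, 216.1329345703125], [197.98265075683594, 219.61270141601562], [194.5028839111328, 242.231201171875]] [[0.42157439 0.1797292  0.056     ]]
top r 84 [182.46155 228.69232] [[178.07693481445312, 236.61538696289062], [181.4615478515625, 219.69232177734375], [186.84616088867188, 220.76925659179688], [183.4615478515625, 237.69232177734375]] [[0.42176704 0.18008521 0.09      ]]
plate est [[184.6798419  229.02011894]]
```

Run:
```python
from h import *
im=camera("scene");im2=camera("wrist")
a=cv2.resize(im[85:155,240:310],(400,400),interpolation=cv2.INTER_CUBIC);b=cv2.resize(im2[100:300,150:350],(400,400),interpolation=cv2.INTER_CUBIC)
save(np.hstack([a,b]),"s3")
print(get_obs()["grip_width"],get_obs()["grip_force"])
s=get_calibration("scene");print(((proj(s,[[.4213,.1791,.0676],[.4213,.1791,.0866],[.4213,.1791,.1376]])-[240,85])*400/70).round())
```

```text
0.00813646809981395 0.0
[[197. 282.]
 [199. 249.]
 [203. 158.]]
```

View pics/s3.png

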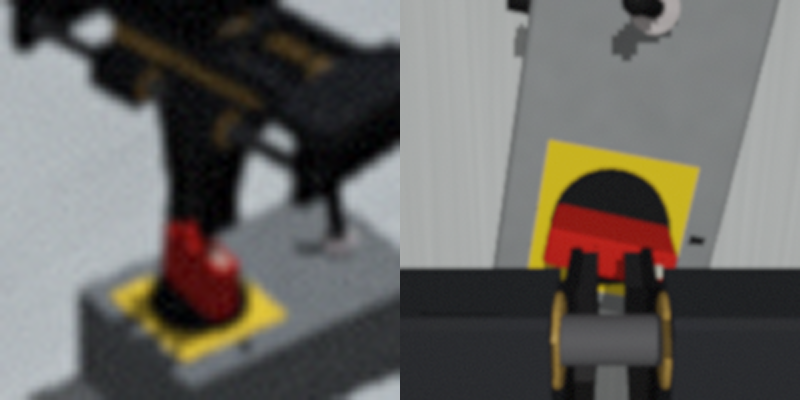

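Run:
```python
from h import *
c=get_calibration("wrist");o=get_obs();r=R.from_quat(o["tool_rot"])
for z in(-.02,-.01,0,.01,.022,.03):
  print(z,proj(c,o["position"]+r.apply([[-.008,0,z],[.0,0,z],[.008,0,z]])).round(1).tolist())
print(np.round(np.array(c["T"])[:3,3]-o["position"],4))
```

```text
-0.02 [[254.0, 252.9], [254.0, 241.4], [253.9, 229.7]]
-0.01 [[254.0, 245.8], [254.0, 234.8], [254.0, 223.6]]
0 [[254.0, 239.3], [254.0, 228.8], [254.0, 218.1]]
0.01 [[254.1, 233.5], [254.1, 223.4], [254.1, 213.2]]
0.022 [[254.1, 227.2], [254.1, 217.6], [254.1, 207.8]]
0.03 [[254.2, 223.3], [254.2, 214.0], [254.1, 204.6]]
[-0.0018  0.0763  0.1782]
```

```bash
python3 -m inch '[0.01,0.01,-0.1,0,0,0, 0.01,0.01,-0.2,0,0,0]' 45
python3 -m inch '[0,0,0,0,0,-0.86, 0,0,0,0,0,-0.86, 0,0,0,0,0,-0.86, 0,0,0,0,0,-0.86, 0,0,0,0,0,-0.86, 0,0,0,0,0,-0.86, 0,0,0,0,0,-0.86, 0,0,0,0,0,-0.86, 0,0,0,0,0,-0.86, 0,0,0,0,0,-0.86, 0,0,0,0,0,-0.86, 0,0,0,0,0,-0.86]' | tail -3
python3 -m inch '[0,0,0.1,0,0,0, 0,0,0.2,0,0,0, 0,0,0.25,0,0,0, 0,0,0.25,0,0,0]' | sed -n 2,4p
python3 -m inch '[0,0,0.06,0,0,0, 0,0,0.06,0,0,0]'| sed -n 2,4p
python3 - <<'E'
from h import *
to([.422,.180,.090],169)
s=camera("scene");w=camera("wrist")
a=cv2.resize(s[85:155,240:310],(400,400),interpolation=cv2.INTER_CUBIC);b=cv2.resize(w[100:300,150:350],(400,400),interpolation=cv2.INTER_CUBIC)
save(np.hstack([a,b]),"s4")
E
```

```text
time: 9.28
position: [0.422, 0.18, 0.1059]
tool_rot: [0.696, 0.718, -0.0, -0.0]
ft_force: [-0.4, 0.3, -0.1]
grip_width: 0.0148
grip_force: 0.0
ft_force: [0.3, -1.0, 1.0]
grip_width: 0.0447
grip_force: 0.0
position: [0.4212, 0.1797, 0.0844]
tool_rot: [0.095, 0.995, -0.0, -0.001]
ft_force: [-0.4, 0.0, 0.5]
position: [0.4218, 0.1798, 0.0801]
tool_rot: [0.095, 0.995, -0.0, -0.001]
ft_force: [-0.5, 1.1, -0.0]
pos [0.4218 0.1798 0.0801] yaw 169.1 shift [-0.002  0.002 -0.124] turn [-0.    -0.001  0.001] F [-0.5  1.1 -0. ] t 10.78
```

View pics/s4.png

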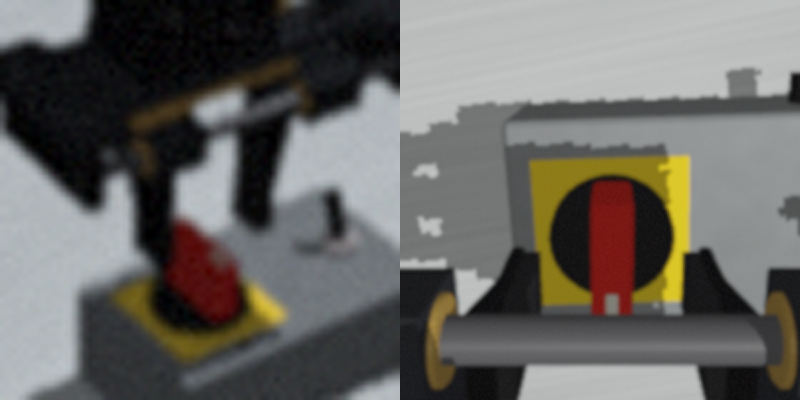

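```bash
for i in 1 2 3; do python3 -m inch '[0,0,0.03,0,0,0, 0,0,0.06,0,0,0, 0,0,0.06,0,0,0]'| sed -n 2,4p; done
python3 -m inch '[0,0,0,0,0,0, 0,0,0,0,0,0, 0,0,0,0,0,0, 0,0,0,0,0,0, 0,0,0,0,0,0, 0,0,0,0,0,0, 0,0,0,0,0,0, 0,0,0,0,0,0]' 8 20
```

```text
position: [0.4221, 0.1799, 0.0758]
tool_rot: [0.095, 0.996, -0.0, -0.0]
ft_force: [-0.1, 0.4, -0.2]
position: [0.422, 0.1799, 0.0709]
tool_rot: [0.095, 0.996, -0.0, -0.0]
ft_force: [0.4, -0.9, -0.2]
position: [0.422, 0.1799, 0.066]
tool_rot: [0.095, 0.996, -0.0, -0.0]
ft_force: [0.1, -0.6, -1.0]
time: 12.3
position: [0.4223, 0.18, 0.0665]
tool_rot: [0.095, 0.995, 0.0, 0.0]
ft_force: [-0.0, 1.1, 0.8]
grip_width: 0.0138
grip_force: 20.0
```

```bash
python3 -m inch '[0,0,0,0,0,0, 0,0,0,0,0,0.06, 0,0,0,0,0,0.12, 0,0,0,0,0,0.18, 0,0,0,0,0,0.24, 0,0,0,0,0,0.3, 0,0,0,0,0,0.36, 0,0,0,0,0,0.42, 0,0,0,0,0,0.48, 0,0,0,0,0,0.48]' - 35
python3 -m inch '[0,0,0,0,0,0.06, 0,0,0,0,0,0.12, 0,0,0,0,0,0.18, 0,0,0,0,0,0.24, 0,0,0,0,0,0.3, 0,0,0,0,0,0.36, 0,0,0,0,0,0.38, 0,0,0,0,0,0.38, 0,0,0,0,0,0.38]'
python3 - <<'E'
from h import *
to([.422,.180,.090],91);print(get_obs()["moment"])
E
```

```text
time: 13.13
position: [0.4217, 0.1792, 0.0665]
tool_rot: [0.455, 0.891, -0.001, -0.0]
ft_force: [-0.3, -3.8, 3.0]
grip_width: 0.0132
grip_force: 35.0
time: 13.88
position: [0.4209, 0.179, 0.0665]
tool_rot: [0.695, 0.719, -0.002, -0.0]
ft_force: [-1.6, -5.2, 3.8]
grip_width: 0.0139
grip_force: 35.0
pos [0.4209 0.179  0.0665] yaw 92.0 shift [ 0.012  0.013 -0.294] turn [-0.002  0.001  0.011] F [-1.6 -5.2  3.8] t 13.88
[-0.92928754  0.19102653  0.00385804]
```

```bash
python3 -m inch '[0,0,0,0,0,0.02, 0,0,0,0,0,0.035, 0,0,0,0,0,0.035]'
python3 -m inch '[0,0,0,0,0,0, 0,0,0,0,0,0, 0,0,0,0,0,0, 0,0,-0.3,0,0,0, 0,0,-0.6,0,0,0, 0,0,-1,0,0,0]' 45
python3 -m inch '[0,0,-0.4,0,0,0, 0,0,-0.8,0,0,0, 0,0,-0.8,0,0,0]'
python3 - <<'E'
from h import *
to([.43,-.2,.2],None)
im=camera("wrist");c=get_calibration("wrist")
m=col(im,"r");n,l,st,ce=cv2.connectedComponentsWithStats(m.astype(np.uint8))
i=1+st[1:,4].argmax();ys,xs=np.nonzero(l==i);b=cv2.boxPoints(cv2.minAreaRect(np.c_[xs,ys].astype(np.float32)))
print(st[i],(ray(c,b,.092)*1000).round()[:,:2].tolist())
# box edges for yaw
r=cut_out("wrist","box")[0];ys,xs=np.nonzero(r["region"]);b=cv2.boxPoints(cv2.minAreaRect(np.c_[xs,ys].astype(np.float32)));print(r["conf"],(ray(c,b,.055)*1000).round()[:,:2].tolist())
E
```

```text
time: 14.13
position: [0.4209, 0.179, 0.0665]
tool_rot: [0.714, 0.7, -0.002, -0.0]
ft_force: [-1.7, -5.5, 4.2]
grip_width: 0.0137
grip_force: 35.4
time: 14.63
position: [0.4212, 0.1801, 0.146]
tool_rot: [0.716, 0.698, -0.001, -0.001]
ft_force: [0.5, -0.3, 0.3]
grip_width: 0.0425
grip_force: 0.0
time: 14.88
position: [0.4267, 0.1813, 0.216]
tool_rot: [0.716, 0.699, 0.006, 0.004]
ft_force: [1.1, -0.0, 0.5]
grip_width: 0.0445
grip_force: 0.0
pos [0.4267 0.1813 0.216 ] yaw 88.6 shift [-4.764  0.153  0.186] turn [0. 0. 0.] F [ 1.1 -0.   0.5] t 14.88
[241 163  16  44 517] [[412.0, 207.0], [427.0, 207.0], [428.0, 158.0], [412.0, 157.0]]
0.76 [[353.0, 151.0], [385.0, 296.0], [481.0, 281.0], [461.0, 131.0]]
```

```bash
for i in 1 2 3 4 5; do python3 -m inch '[-0.95,0.03,0,0,0,0, -0.95,0.03,0,0,0,0, -0.95,0.03,0,0,0,0]' 60| sed -n 2p; done
python3 -m inch '[0,0,0,0,0,-0.82, 0,0,0,0,0,-0.82, 0,0,0,0,0,-0.82, 0,0,0,0,0,-0.82, 0,0,0,0,0,-0.82, 0,0,0,0,0,-0.82, 0,0,0,0,0,-0.82, 0,0,0,0,0,-0.82, 0,0,0,0,0,-0.82, 0,0,0,0,0,-0.82, 0,0,0,0,0,-0.82, 0,0,0,0,0,-0.82]'|sed -n 1,2p
python3 - <<'E'
from h import *
to([.432,-.2,.2],162)
im=camera("wrist");save(im,"w5");c=get_calibration("wrist")
for n,z in(("rib",.076),("rack",.028)):
  for r in cut_out("wrist",n)[:2]:
    ys,xs=np.nonzero(r["region"]);b=cv2.boxPoints(cv2.minAreaRect(np.c_[xs,ys].astype(np.float32)))
    print(n,r["conf"],r["bbox"],b.round().tolist(),(ray(c,b,z)*1000).round()[:,:2].tolist(),ray(c,b,z).mean(0))
cv2.imwrite("pics/w5c.png",cv2.resize(cv2.cvtColor(im,cv2.COLOR_RGB2BGR)[120:240,180:340],None,fx=4,fy=4,interpolation=cv2.INTER_CUBIC))
E
```

```text
position: [0.4219, 0.1002, 0.2088]
position: [0.4235, 0.024, 0.2091]
position: [0.4249, -0.0522, 0.2094]
position: [0.4259, -0.1284, 0.2097]
position: [0.4267, -0.2049, 0.2098]
time: 17.23
position: [0.4246, -0.1981, 0.2093]
pos [ 0.4246 -0.1981  0.2093] yaw 162.4 shift [-0.096  0.005  0.116] turn [ 0.001 -0.002  0.005] F [-1.   0.6  0.2] t 17.23
rib 0.83 [249.6, 147.9, 256.0, 222.7] [[249.0, 147.0], [257.0, 147.0], [257.0, 222.0], [249.0, 222.0]] [[383.0, -192.0], [386.0, -184.0], [472.0, -211.0], [469.0, -220.0]] [ 0.42733002 -0.20159401  0.076     ]
rack 0.84 [238.7, 127.3, 270.1, 222.1] [[237.0, 131.0], [270.0, 131.0], [270.0, 222.0], [237.0, 222.0]] [[364.0, -203.0], [377.0, -163.0], [496.0, -199.0], [482.0, -243.0]] [ 0.42946022 -0.20182547  0.028     ]
```

View pics/w5c.png

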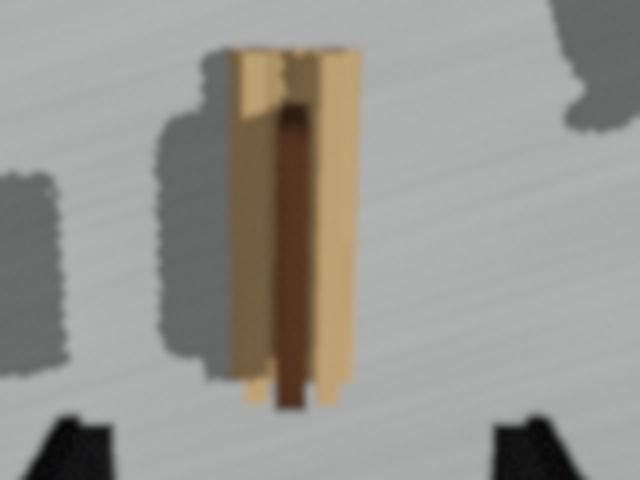

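```bash
python3 -m inch '[-0.1,-0.03,0.3,0,0,0, -0.1,-0.03,0.65,0,0,0, -0.1,-0.03,1,0,0,0, -0.1,-0.03,1,0,0,0]'|sed -n 2,4p
python3 -m inch '[0,0,0.3,0,0,0, 0,0,0.6,0,0,0, 0,0,0.8,0,0,0, 0,0,0.9,0,0,0, 0,0,0.9,0,0,0]'|sed -n 2,4p
python3 -m inch '[0,0,0.06,0,0,0, 0,0,0.12,0,0,0, 0,0,0.18,0,0,0, 0,0,0.18,0,0,0, 0,0,0.18,0,0,0]'|sed -n 2,4p
python3 - <<'E'
from h import *
to([.432,-.203,.038],162.3)
s=camera("scene");w=camera("wrist")
a=cv2.resize(s[150:270,100:220],(400,400),interpolation=cv2.INTER_CUBIC);b=cv2.resize(w[100:300,150:350],(400,400),interpolation=cv2.INTER_CUBIC)
save(np.hstack([a,b]),"s6")
E
```

```text
position: [0.4288, -0.2023, 0.1264]
tool_rot: [0.154, 0.988, 0.003, -0.004]
ft_force: [-0.4, 0.6, -0.0]
position: [0.4313, -0.2044, 0.0578]
tool_rot: [0.153, 0.988, 0.001, -0.001]
ft_force: [0.3, 0.5, -0.2]
position: [0.4317, -0.205, 0.0442]
tool_rot: [0.153, 0.988, -0.0, 0.0]
ft_force: [-0.0, -0.3, 1.2]
pos [ 0.4317 -0.205   0.0442] yaw 162.4 shift [0.004 0.024 0.078] turn [-0.     0.     0.001] F [-0.  -0.3  1.2] t 18.55
```

View pics/s6.png

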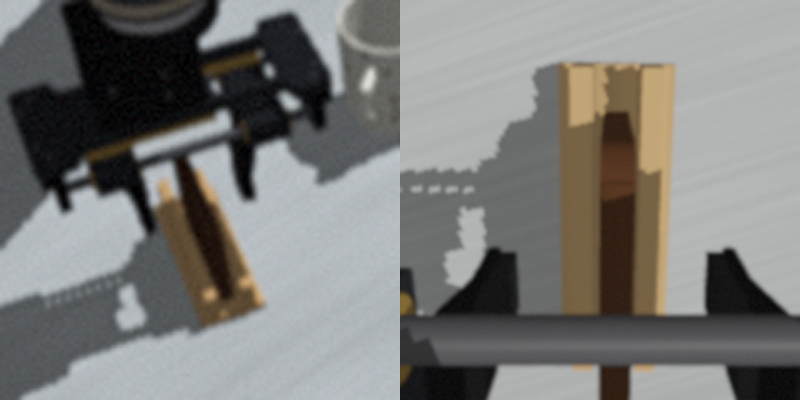

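```bash
python3 -m inch '[0,0.02,0.06,0,0,0, 0,0.02,0.1,0,0,0, 0,0.02,0.1,0,0,0, 0,0.02,0.1,0,0,0]'|sed -n 2,4p
python3 -m inch '[0,0,0,0,0,0, 0,0,0,0,0,0, 0,0,0,0,0,0, 0,0,0,0,0,0, 0,0,0,0,0,0, 0,0,0,0,0,0, 0,0,0,0,0,0, 0,0,0,0,0,0, 0,0,0,0,0,0, 0,0,0,0,0,0, 0,0,0,0,0,0, 0,0,0,0,0,0]' 5 45
python3 - <<'E'
from h import *
to([.432,-.203,.038],162.3)
E
```

```text
position: [0.432, -0.2032, 0.0357]
tool_rot: [0.153, 0.988, 0.0, -0.0]
ft_force: [-0.5, 0.4, 0.9]
time: 19.98
position: [0.4322, -0.2034, 0.0361]
tool_rot: [0.153, 0.988, -0.0, -0.0]
ft_force: [0.2, -0.3, 0.1]
grip_width: 0.0098
grip_force: 45.0
pos [ 0.4322 -0.2034  0.0361] yaw 162.4 shift [ 0.004  0.005 -0.024] turn [-0.    -0.     0.001] F [ 0.2 -0.3  0.1] t 19.98
```

```bash
python3 -m inch '[0,0,-0.1,0,0,0, 0,0,-0.25,0,0,0, 0,0,-0.45,0,0,0, 0,0,-0.65,0,0,0, 0,0,-0.85,0,0,0, 0,0,-1,0,0,0, 0,0,-1,0,0,0]'
for i in 1 2 3; do python3 -m inch '[-0.15,0.2,-0.1,0,0,0, -0.3,0.4,-0.1,0,0,0, -0.42,0.56,-0.1,0,0,0, -0.53,0.715,-0.1,0,0,0, -0.53,0.715,-0.1,0,0,0]' |sed -n 2p; done
python3 -m inch '[0,0,0,0,0,-0.06, 0,0,0,0,0,-0.12, 0,0,0,0,0,-0.18, 0,0,0,0,0,-0.18, 0,0,0,0,0,-0.18]'
python3 - <<'E'
from h import *
to([.606,-.078,.1],178.5)
s=camera("scene");w=camera("wrist");c=get_calibration("wrist");save(w,"w7")
a=cv2.resize(s[150:270,170:350],(600,400),interpolation=cv2.INTER_CUBIC);save(a,"s7")
for n,z in(("trunk",.03),("cover0",.034),("rib",.1)):
  for r in cut_out("wrist",n)[:4]:
    ys,xs=np.nonzero(r["region"]);b=cv2.boxPoints(cv2.minAreaRect(np.c_[xs,ys].astype(np.float32)))
    print(n,round(r["conf"],2),r["bbox"],(ray(c,b,z)*1000).round()[:,:2].tolist(),ray(c,b,z).mean(0).round(4))
w[:, :]=w
cv2.imwrite("pics/w7.png",cv2.cvtColor(w,cv2.COLOR_RGB2BGR))
E
```

```text
time: 20.57
position: [0.4335, -0.2044, 0.1186]
tool_rot: [0.153, 0.988, -0.001, 0.002]
ft_force: [0.2, -0.4, -0.2]
grip_width: 0.0101
grip_force: 45.0
position: [0.4916, -0.1605, 0.1238]
position: [0.5493, -0.119, 0.1318]
position: [0.6066, -0.0776, 0.1397]
time: 22.23
position: [0.6041, -0.079, 0.1397]
tool_rot: [0.014, 1.0, 0.0, -0.001]
ft_force: [-0.2, -0.3, -1.1]
grip_width: 0.0096
grip_force: 45.0
pos [ 0.6041 -0.079   0.1397] yaw 178.4 shift [-0.024  0.014  0.496] turn [ 0.    -0.001 -0.001] F [-0.2 -0.3 -1.1] t 22.23
trunk 0.82 [241.8, 162.3, 489.3, 216.5] [[576.0, -93.0], [583.0, 167.0], [637.0, 178.0], [629.0, -95.0]] [0.6062 0.0392 0.03  ]
cover0 0.71 [319.0, 174.2, 364.4, 205.0] [[589.0, -12.0], [590.0, 34.0], [626.0, 37.0], [624.0, -10.0]] [0.6073 0.0121 0.034 ]
cover0 0.65 [272.8, 172.3, 319.5, 208.3] [[588.0, -60.0], [589.0, -13.0], [626.0, -11.0], [624.0, -60.0]] [ 0.6066 -0.036   0.034 ]
cover0 0.6 [364.4, 175.2, 409.2, 207.1] [[590.0, 35.0], [591.0, 81.0], [627.0, 86.0], [626.0, 38.0]] [0.6086 0.0597 0.034 ]
rib 0.74 [246.9, 158.4, 266.1, 310.2] [[562.0, -85.0], [562.0, -70.0], [703.0, -72.0], [702.0, -90.0]] [ 0.6324 -0.0796  0.1   ]
```

View pics/w7.png

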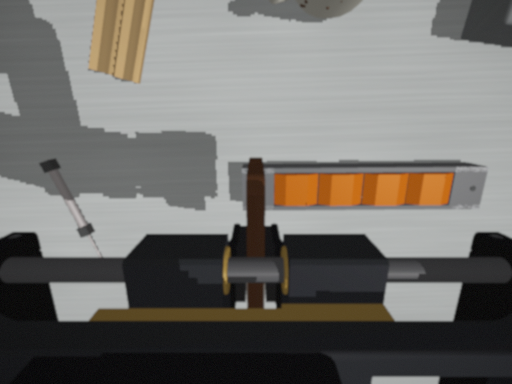

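```bash
python3 -m inch '[0,0.01,0.2,0,0,0, 0,0.01,0.4,0,0,0, 0,0.01,0.6,0,0,0, 0,0.01,0.75,0,0,0, 0,0.01,0.85,0,0,0, 0,0.01,0.9,0,0,0, 0,0.01,0.9,0,0,0, 0,0.01,0.9,0,0,0]'|sed -n 2,4p
for i in 1 2; do python3 -m inch '[0,0,0.03,0,0,0, 0,0,0.03,0,0,0, 0,0,0.03,0,0,0]' |sed -n 2,4p; done
```

```text
position: [0.6057, -0.0777, 0.0683]
tool_rot: [0.012, 1.0, -0.0, 0.0]
ft_force: [0.6, -0.0, -0.7]
position: [0.6057, -0.0777, 0.0662]
tool_rot: [0.012, 1.0, -0.0, 0.0]
ft_force: [-0.2, -0.4, -0.4]
position: [0.6053, -0.0775, 0.0632]
tool_rot: [0.012, 1.0, 0.0, -0.0]
ft_force: [0.0, 0.1, -0.9]
```

```bash
for i in 1 2 3; do python3 -m inch '[0,0,0.0125,0,0,0, 0,0,0.0125,0,0,0, 0,0,0.0125,0,0,0]' |sed -n 2,4p; done
```

```text
position: [0.6053, -0.0776, 0.0622]
tool_rot: [0.012, 1.0, 0.0, -0.0]
ft_force: [-0.3, 0.0, 0.3]
position: [0.6053, -0.0776, 0.0612]
tool_rot: [0.012, 1.0, 0.0, -0.0]
ft_force: [-0.3, -0.6, -0.6]
position: [0.6053, -0.0776, 0.0602]
tool_rot: [0.012, 1.0, 0.0, -0.0]
ft_force: [-0.3, -0.4, -0.1]
```

```bash
for i in 1 2 3; do python3 -m inch '[0,0,0.006,0,0,0, 0,0,0.006,0,0,0, 0,0,0.006,0,0,0]' |sed -n 2,5p; done
```

```text
position: [0.6054, -0.0776, 0.0601]
tool_rot: [0.012, 1.0, -0.0, 0.0]
ft_force: [-0.3, -0.1, 2.5]
grip_width: 0.0095
position: [0.6054, -0.0776, 0.0601]
tool_rot: [0.012, 1.0, -0.0, 0.0]
ft_force: [-1.5, -0.3, 5.1]
grip_width: 0.0097
position: [0.6055, -0.0776, 0.0601]
tool_rot: [0.012, 1.0, -0.0, 0.0]
ft_force: [-2.8, -0.6, 8.5]
grip_width: 0.0098
```

```bash
python3 -m inch '[0,0,0.008,0,0,0, 0,0,0.016,0,0,0, 0,0,0.016,0,0,0]' |sed -n 2,5p
python3 -m inch '[0,0.02,0,0,0,0, 0,0.05,0,0,0,0, 0,0.08,0,0,0,0, 0,0.11,0,0,0,0, 0,0.14,0,0,0,0, 0,0.17,0,0,0,0, 0,0.2,0,0,0,0]' |sed -n 2,5p
```

```text
position: [0.6055, -0.0776, 0.06]
tool_rot: [0.012, 1.0, -0.0, 0.0]
ft_force: [-3.3, 1.0, 14.7]
grip_width: 0.0095
position: [0.6081, -0.065, 0.0601]
tool_rot: [0.011, 1.0, -0.003, 0.003]
ft_force: [-1.2, -5.6, 10.7]
grip_width: 0.0097
```

```bash
python3 -m inch '[0,0.03,0.005,0,0,0, 0,0.06,0.01,0,0,0, 0,0.09,0.01,0,0,0, 0,0.12,0.01,0,0,0, 0,0.15,0.01,0,0,0, 0,0.18,0.01,0,0,0, 0,0.21,0.01,0,0,0, 0,0.24,0.01,0,0,0]' |sed -n 2,5p
```

```text
position: [0.6101, -0.0469, 0.06]
tool_rot: [0.012, 1.0, -0.003, 0.004]
ft_force: [0.6, -5.0, 13.2]
grip_width: 0.0092
```

```bash
for i in 1 2 3; do python3 -m inch '[0,0.03,0,0,0,0, 0,0.06,0,0,0,0, 0,0.09,0,0,0,0, 0,0.12,0,0,0,0, 0,0.15,0,0,0,0, 0,0.18,0,0,0,0, 0,0.21,0,0,0,0, 0,0.24,0,0,0,0, 0,0.27,0,0,0,0, 0,0.3,0,0,0,0]' |sed -n 2,5p; done
```

```text
position: [0.6106, -0.0215, 0.06]
tool_rot: [0.011, 1.0, -0.003, 0.004]
ft_force: [-0.6, -6.3, 13.8]
grip_width: 0.0096
position: [0.6114, 0.002, 0.06]
tool_rot: [0.012, 1.0, -0.003, 0.004]
ft_force: [0.6, -5.0, 14.1]
grip_width: 0.0095
position: [0.6117, 0.0266, 0.06]
tool_rot: [0.011, 1.0, -0.003, 0.004]
ft_force: [0.6, -6.2, 14.0]
grip_width: 0.0099
```

Steady. Target end is y ≈ 0.148; 0.121 m left (≈1.5 units).

```bash
for i in 1 2 3 4 5; do python3 -m inch '[0,0.03,0,0,0,0, 0,0.06,0,0,0,0, 0,0.09,0,0,0,0, 0,0.12,0,0,0,0, 0,0.15,0,0,0,0, 0,0.18,0,0,0,0, 0,0.21,0,0,0,0, 0,0.24,0,0,0,0, 0,0.27,0,0,0,0, 0,0.3,0,0,0,0]' |sed -n 2,5p; done
```

```text
position: [0.6125, 0.0498, 0.06]
tool_rot: [0.012, 1.0, -0.003, 0.004]
ft_force: [0.7, -5.5, 13.0]
grip_width: 0.0095
position: [0.6128, 0.0747, 0.06]
tool_rot: [0.011, 1.0, -0.003, 0.004]
ft_force: [0.8, -7.5, 13.9]
grip_width: 0.0096
position: [0.6134, 0.098, 0.06]
tool_rot: [0.012, 1.0, -0.002, 0.004]
ft_force: [0.1, -5.9, 12.8]
grip_width: 0.0097
position: [0.6138, 0.1226, 0.06]
tool_rot: [0.011, 1.0, -0.003, 0.004]
ft_force: [-0.8, -7.5, 13.5]
grip_width: 0.0094
position: [0.6143, 0.1466, 0.0601]
tool_rot: [0.011, 1.0, -0.002, 0.004]
ft_force: [0.2, -8.4, 14.2]
grip_width: 0.0093
```

```bash
python3 -m inch '[0,0,-0.1,0,0,0, 0,0,-0.3,0,0,0, 0,0,-0.6,0,0,0, 0,0,-0.9,0,0,0, 0,0,-1,0,0,0, 0,0,-1,0,0,0]'|sed -n 2,5p
for i in 1 2 3 4 5; do python3 -m inch '[0.11,-0.22,-0.05,0,0,0, 0.22,-0.44,-0.05,0,0,0, 0.33,-0.67,-0.05,0,0,0, 0.43,-0.88,-0.05,0,0,0]' |sed -n 2p; done
python3 -m inch '[0,0,0,0,0,0.06, 0,0,0,0,0,0.12, 0,0,0,0,0,0.18, 0,0,0,0,0,0.18, 0,0,0,0,0,0.18, 0,0,0,0,0,0.18]'
python3 - <<'E'
from h import *
to([.4322,-.2034,.0361],162.4)
w=camera("wrist");c=get_calibration("wrist");save(w,"w8")
for n,z in(("rib",.04),("rack",.028)):
  for r in cut_out("wrist",n)[:1]:
    ys,xs=np.nonzero(r["region"]);b=cv2.boxPoints(cv2.minAreaRect(np.c_[xs,ys].astype(np.float32)))
    print(n,round(r["conf"],2),r["bbox"],(ray(c,b,z)*1000).round()[:,:2].tolist(),ray(c,b,z).mean(0).round(4))
s=camera("scene")
for r in cut_out("scene","cover0")[:5]: print(r["conf"],r["bbox"])
E
```

```text
position: [0.6127, 0.1499, 0.139]
tool_rot: [0.012, 1.0, 0.0, 0.003]
ft_force: [0.6, -0.5, -0.9]
grip_width: 0.0097
position: [0.573, 0.0795, 0.1389]
position: [0.5369, 0.0099, 0.143]
position: [0.5009, -0.0594, 0.1472]
position: [0.4649, -0.1288, 0.1513]
position: [0.4289, -0.1982, 0.1553]
time: 35.98
position: [0.4299, -0.1976, 0.156]
tool_rot: [0.152, 0.988, 0.0, -0.001]
ft_force: [0.9, -0.3, -0.3]
grip_width: 0.0098
grip_force: 45.0
pos [ 0.4299 -0.1976  0.156 ] yaw 162.5 shift [-0.051 -0.061  1.498] turn [ 0.    -0.001  0.001] F [ 0.9 -0.3 -0.3] t 35.98
rib 0.71 [245.1, 156.9, 264.0, 311.1] [[578.0, -258.0], [397.0, -197.0], [403.0, -177.0], [585.0, -234.0]] [ 0.4908 -0.2167  0.04  ]
rack 0.62 [232.9, 126.5, 270.7, 227.8] [[470.0, -239.0], [364.0, -203.0], [377.0, -163.0], [484.0, -195.0]] [ 0.4238 -0.2     0.028 ]
0.74 [284.0, 198.9, 302.9, 216.7]
0.73 [270.5, 207.6, 288.7, 226.3]
0.64 [254.7, 217.2, 276.0, 230.8]
0.49 [298.9, 186.8, 319.7, 206.1]
```

```bash
python3 -m inch '[-0.05,-0.06,0.3,0,0,0, -0.05,-0.06,0.6,0,0,0, -0.05,-0.06,0.9,0,0,0, -0.05,-0.06,0.9,0,0,0, -0.05,-0.06,0.9,0,0,0, -0.05,-0.06,0.9,0,0,0]'|sed -n 2,4p
python3 - <<'E'
from h import *
to([.4322,-.2034,.0361],162.4)
E
```

```text
position: [0.4332, -0.2042, 0.0855]
tool_rot: [0.153, 0.988, -0.0, 0.0]
ft_force: [1.0, 0.3, 0.0]
pos [ 0.4332 -0.2042  0.0855] yaw 162.4 shift [0.016 0.006 0.617] turn [-0.     0.001 -0.   ] F [1.  0.3 0. ] t 36.73
```

```bash
python3 -m inch '[0.015,0.006,0.1,0,0,0, 0.015,0.006,0.2,0,0,0, 0.015,0.006,0.3,0,0,0, 0.015,0.006,0.35,0,0,0, 0.015,0.006,0.4,0,0,0, 0.015,0.006,0.45,0,0,0, 0.015,0.006,0.5,0,0,0, 0.015,0.006,0.5,0,0,0]'|sed -n 2,4p
python3 -m inch '[0,0,0.05,0,0,0, 0,0,0.1,0,0,0, 0,0,0.11,0,0,0, 0,0,0.11,0,0,0, 0,0,0.11,0,0,0]'|sed -n 2,4p
```

```text
position: [0.4314, -0.2028, 0.044]
tool_rot: [0.153, 0.988, 0.0, -0.001]
ft_force: [-0.1, -0.3, -0.0]
position: [0.4319, -0.2032, 0.036]
tool_rot: [0.153, 0.988, -0.0, 0.0]
ft_force: [-0.1, 0.1, 1.4]
```

```bash
python3 -m inch '[0,0,0,0,0,0, 0,0,0,0,0,0, 0,0,0,0,0,0, 0,0,0,0,0,0, 0,0,0,0,0,0, 0,0,0,0,0,0, 0,0,0,0,0,0, 0,0,0,0,0,0]' 50|sed -n 2,6p
for i in 1 2; do python3 -m inch '[0,0,-0.15,0,0,0, 0,0,-0.4,0,0,0, 0,0,-0.7,0,0,0, 0,0,-0.9,0,0,0, 0,0,-0.9,0,0,0, 0,0,-0.9,0,0,0]'|sed -n 2,4p; done
python3 - <<'E'
from h import *
w=camera("wrist");c=get_calibration("wrist");print(get_obs()["time"])
for n,z in(("rib",.076),("rack",.028)):
  for r in cut_out("wrist",n)[:1]:
    ys,xs=np.nonzero(r["region"]);b=cv2.boxPoints(cv2.minAreaRect(np.c_[xs,ys].astype(np.float32)))
    print(n,round(r["conf"],2),r["bbox"],(ray(c,b,z)*1000).round()[:,:2].tolist(),ray(c,b,z).mean(0).round(4))
E
```

```text
position: [0.4317, -0.2031, 0.0359]
tool_rot: [0.153, 0.988, 0.0, 0.0]
ft_force: [-0.1, 0.3, 0.5]
grip_width: 0.0487
grip_force: 0.0
position: [0.4322, -0.2034, 0.1086]
tool_rot: [0.153, 0.988, -0.001, 0.001]
ft_force: [-0.5, -0.4, -0.0]
position: [0.4315, -0.2029, 0.1793]
tool_rot: [0.153, 0.988, 0.0, -0.0]
ft_force: [-0.1, -0.0, -0.3]
39.5333
rib 0.77 [248.7, 141.6, 259.7, 225.3] [[467.0, -220.0], [381.0, -191.0], [384.0, -181.0], [471.0, -210.0]] [ 0.4258 -0.2007  0.076 ]
rack 0.62 [239.2, 125.2, 272.0, 225.7] [[363.0, -204.0], [376.0, -163.0], [494.0, -198.0], [479.0, -243.0]] [ 0.4282 -0.2023  0.028 ]
```

Rib stands upright in the slot as at the start (same outline); all covers were pressed flush by the rib riding on the rims.

```bash
python3 -c "
from rig import *
print(hand_in())"
```

```text
the job is handed in; nothing more can be done
None
```

The job is handed in: the isolator is off, all four covers were pressed in one unbroken stroke at about 14 N, and the rib is back upright in its rack with the gripper clear. The hand-in returned no verdict, and I judged flushness from the rib riding steadily at rim height, not from a close-up picture.

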